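# Put the kitchen tools back in the utensil tray and leave the decorating things

### The job

Cooking tools have got mixed up with decorating things on the island. Put the four cooking tools back in the utensil tray that goes in the drawer, each lying flat in the bay made for it: citrus press in the long wide bay, timer upright in the nearly square bay, slotted turner in the wider slim bay, peeler in the narrower slim bay. Set them down rather than dropping them, and leave the pen, the roll of masking tape and the filling knife where they are.

Things in the scene. Friction and masses are not known exactly. Their poses are not given: they have to be found in the camera images.
- tray: Open bamboo tray with four bays, fixed, 234 (x) x 298 (y) mm, z up. Origin: centre of underside. Floor 6 mm thick; walls 8 mm thick, 40 mm high outside, 34 inside. Each tool's entry gives its bay in this frame. The 3 walls beside the two slim bays (x = -113, -63, 7) are cut down to 8 mm above the worktop from y = -91 to -1 for the fingers; the bays run along y.
- press_mid (a point): Yellow citrus press, closed, rigid, 79 x 222 x 50 mm, 0.36 kg, lying on the worktop. Point: centre, 25 mm up. y runs to the 79 mm wide cup (y 20 to 97); its two handles lie one over the other, 20 mm wide, 10 to 50 mm up, y -111 to 19: grip there, near y = -10. z up. Long wide bay: centre (60, 0) mm in the tray, 98 x 282 inside; either way round.
- peeler_mid (a point): Peeler, dark green handle, 170 x 25 x 18 mm, 0.08 kg, lying on the worktop. Point: centre, 8.5 mm up. x runs to the thin blade; handle 24 mm wide, 17 high from x -85 to 0, then 20 wide, 15 high to x 42. z up. Narrower slim bay, by the outer wall: centre (-88, -46) mm in the tray, 42 x 190 inside; either way round.
- turner_mid (a point): Cookie turner, brown wooden handle, slotted steel blade, 165 x 46 x 14 mm, 0.07 kg, on the open notebook (fixed, 14 mm thick). Point: centre, 7 mm up. x runs to the blade (46 mm wide, 2.5 thick, x 30 to 82); handle 20 mm wide, 14 high, x -82 to 11. z up. Wider slim bay, beside the long wide bay: centre (-28, -46) mm in the tray, 62 x 190 inside; either way round.
- timer_mid (a point): White round kitchen timer, 68 mm across, 58 high, 0.12 kg, rigid (dial does not turn), standing on the worktop. Point: centre, 29 mm up. On top a straight bar grip 10 mm wide, 42 long, from 46 to 58 mm up; x runs along the bar, z up. Nearly square bay: centre (-53, 99) mm in the tray, 112 x 84 inside; any turn about z is right.
- pen_mid (a point): Blue pen, 12 x 145 x 9 mm, not a cooking tool, lying on the open notebook: leave alone. Point: its centre, 4.5 mm up; y runs along it.
- knife_mid (a point): Decorator's filling knife, the turner's look-alike: same brown wooden handle, but a solid tapered steel blade without slots; 160 x 44 x 14 mm, lying on the open notebook: leave alone. Point: its centre, 7 mm up; x runs along it to the blade.
- tape_mid (a point): Roll of masking tape, 103 mm across, 25 mm high, not a cooking tool, flat on the worktop: leave alone. Point: its centre, 12.5 mm up.
There are look-alikes about, which are no part of the job. What is shaped like the part that bears turner_mid but red is not meant.

How it is judged:
By the outcome, as a careful person would: the job done as asked, in the order asked, and still so for the second after the job is handed in, with the robot touching nothing.
It also fails if it takes over 102 s, if anything falls off the work surface, if the arm or the gripper's body presses on something with over 40 N, if the wrist force passes 120 N, or if a joint passes its speed limit or range.

### The arm

A 6-joint arm with a two-finger parallel gripper is mounted at the origin on the work surface; the furniture and walls round the work are solid. World frame = base frame: x ahead of the robot, y to its left, z up, the work surface at z = 0. Lengths are in m, angles in rad, forces in N, time in s.
With the tool pointing down it reaches from about 0.275 to 0.875 m from the base axis. Payload 12.5 kg.
Tool frame: the origin (TCP) lies midway between the tips of the shut fingers; the grasp point (between the pads) lies 19 mm behind it (manip.hold_point_z is the distance from the TCP to the grasp point, in m); z points along the fingers, y is the line along which they close (so a half turn about z gives the same grasp; the last joint's range is limited). The gripper opens to 85 mm and grips with 20 to 120 N. Pads are 22 mm wide; open, the fingers measure 114 mm over their backs; the gripper's body (76 mm by 85 mm) begins 54 mm behind the grasp point. The pads swing forward as they close: fully open they stand 13 mm farther back than shut.
Start: joints at [-1.351, 0.351, 1.652, -0, 1.139, -0.085], TCP at [0.165, -0.525, 0.231] pointing down, gripper open.
Joint ranges: [-2.75, 2.75], [-0.79, 2.1], [0.01, 2.65], [-1.57, 4.71], [0.07, 3.14], [-2.87, 2.87]. Speed limits (rad/s): [2.22, 2.22, 2.79, 3.14, 3.14, 3.14].

### API

Orientations are given as [roll, pitch, yaw] about the fixed x, y, z axes, in that order (R = Rz(yaw) Ry(pitch) Rx(roll)).
In Python, from bench import manip, read_camera gives the robot as it stands.
- The arm moves only by the tool play_rows, never from a script. Its arguments are lists of equal length, an entry for each row: "linear": the shift along the tool's x, y, z in units of 400 mm (1.0 is 400 mm), a list of three; "angular": the turn, a rotation vector about the tool's x, y, z in units of 180 degrees (1.0 is 180 degrees), a list of three; "hand": the opening, from 0 (shut) to 1 (fully open). In form: {"linear": [[dx, dy, dz], ...], "angular": [[wx, wy, wz], ...], "hand": [hand, ...]}. A call has 1 to 10 rows; each row is the pose to reach, as a shift and turn from the pose commanded when the call began, along the tool's axes at that moment, turning the shorter way round; what a row does not reach only later rows make up. A row lasts 1/8 s, in which the tool goes at most 62.5 mm and 10.7 degrees, less where a joint would pass 70% of its speed; a pose out of reach is approached as far as the arm can. A call with a number of a shift or a turn outside -1 to 1 is refused whole. A call with a gripper value outside its range is refused whole. The fingers move at their own pace and stop on an object; "grip_force" is the grip in N (left out, the last holds). Time passes only in rows, so rows that repeat a pose let the fingers close. It gives the time, the measured TCP pose, the force, the opening and the grip force at its end, in the units of the state.
- manip.get_obs(): the state, without advancing time (a new reading comes with each control period).
- read_camera(name): name is "side" or "top"; returns a dict with "pixels" (384x512x3 uint8, red, green, blue), "mtx" (3x3 intrinsics, pixels), "camera_from_world" (4x4, takes a point from world to camera coordinates). Camera axes: x right, y down, z forward; pixel columns grow to the right and rows downward; lengths in m; the calibration is good to about 2 mm. A picture is of the moment at which its call begins. There is no depth.
- manip.close_job(): hands the job in; it is judged then, once.
The state is a dict: "time_s": time; "qpos": joint angles; "joint_vel": joint speeds; "joint_torque": joint torques, N m; "tcp_pos": TCP position; "ee_rot": TCP orientation; "wrist_force": force on the tool from outside, world axes, zero at the start; "moment": the same for the moment, N m; "width": opening from 0.0 (shut) to 1.0 (fully open); "finger_force": force on a finger pad.
Only numpy, scipy, OpenCV 4.12 (cv2) and the standard library are available. Lean on these libraries where they do the work, as an engineer would, in place of code of your own. Each camera call takes 0.05 s, during which the arm holds its last target. There are 200 camera calls.

## Working session

There is one attempt and no reset: what is moved stays moved. The work goes in short steps, Python scripts to look and compute and a tool call to move; the robot and the scene stay as the last step left them, time stands still between calls to the robot, and variables do not carry over. Pictures are saved under pics/ and viewed, at most 14 in all, crops included, and the job is handed in when it is done.

Besides the shell and the picture viewer there is one more tool, called after "Call:" by a JSON object that holds its "api" and its "payload", one argument or row to a line. play_rows: Moves the arm, as the interface text tells. Shifts and turns lie within -1 to 1; 1 stands for 400 mm of shift or 180 degrees of turn. Its arguments: {"type":"object","properties":{"linear":{"type":"array","items":{"type":"array","items":{"type":"number"}}},"angular":{"type":"array","items":{"type":"array","items":{"type":"number"}}},"hand":{"type":"array","items":{"type":"number"}},"grip_force":{"type":"number"}},"required":["linear","angular","hand"]}

```bash
mkdir -p pics; ls; python3 - <<'E'
from bench import manip, read_camera
import cv2,numpy as np
for n in("top","side"):
    d=read_camera(n); cv2.imwrite(f"pics/{n}0.png",cv2.resize(d["pixels"][:,:,::-1],(800,600),interpolation=cv2.INTER_CUBIC))
    cv2.imwrite(f"{n}_raw.png",d["pixels"][:,:,::-1])
    print(n,d["mtx"].tolist(),d["camera_from_world"].round(4).tolist())
print(manip.get_obs(),manip.hold_point_z)
E
```

```text
pics
top [[456.1719685379095, 0.0, 257.882204447453], [0.0, 456.1719685379095, 198.1037791968703], [0.0, 0.0, 1.0]] [[0.0271, -0.9996, 0.0017, 0.1055], [-0.9948, -0.0271, -0.0981, 0.4713], [0.0982, 0.0009, -0.9952, 1.573], [0.0, 0.0, 0.0, 1.0]]
side [[462.02117935130445, 0.0, 244.92539445927116], [0.0, 462.02117935130445, 195.2241041808873], [0.0, 0.0, 1.0]] [[-0.9995, -0.0316, 0.0051, 0.4532], [-0.0161, 0.3578, -0.9337, 0.0301], [0.0277, -0.9333, -0.3581, 1.5029], [0.0, 0.0, 0.0, 1.0]]
{'time_s': 0.1, 'qpos': array([-1.35062946e+00,  3.51225473e-01,  1.65238708e+00, -2.03029010e-06,
        1.13910111e+00, -8.46030245e-02]), 'joint_vel': array([ 1.21420600e-03, -1.91375611e-03, -2.53186493e-04,  3.82932279e-04,
       -2.34317149e-03,  7.60136744e-05]), 'joint_torque': array([ 5.22024166e-04, -5.06835794e+01, -2.91875571e+01, -8.62294019e-05,
        2.66485520e-03,  2.52843216e-05]), 'tcp_pos': array([ 0.1649943 , -0.52434041,  0.23077838]), 'ee_rot': array([-3.14047550e+00, -9.28910256e-05,  3.04770687e-01]), 'wrist_force': array([-0.58170617, -0.40942495,  0.29310262]), 'moment': array([-0.01716427,  0.02857595,  0.01820565]), 'finger_force': 0.0, 'width': 0.9985154874303285} 0.0187
```

View pics/top0.png

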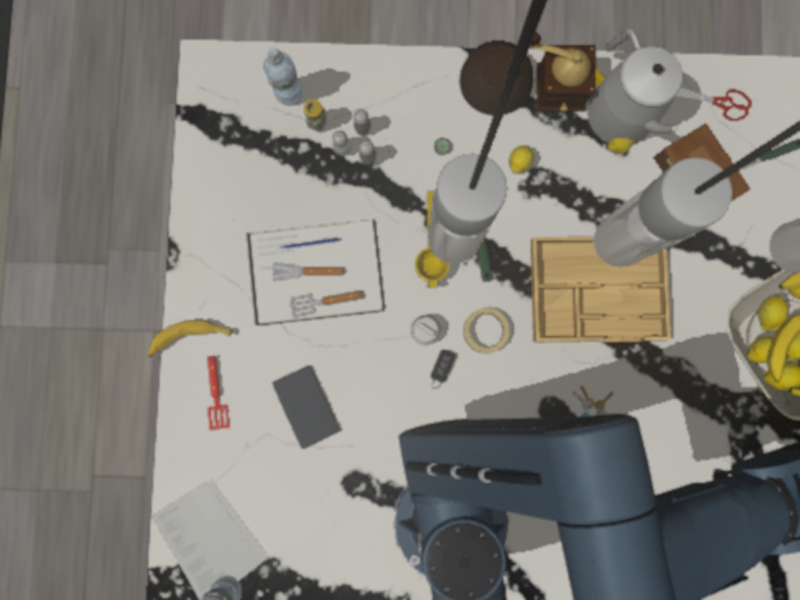

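View pics/side0.png

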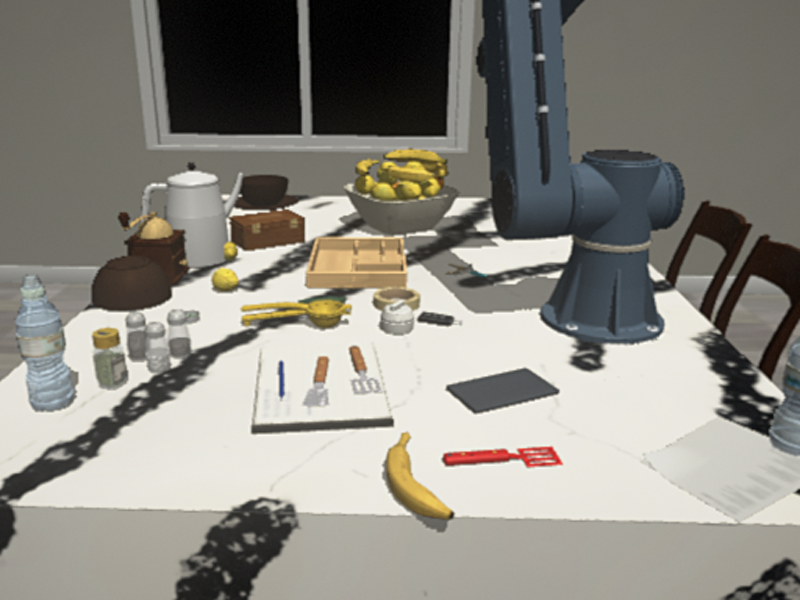

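The top view shows: the tray at (532-670, 238-340), its long bay at the top and square bay at lower left; the press cup at (432,265); the peeler at (485,260), partly under the lamp; the timer at (426,328); the tape at (487,328); and a key fob at (443,367). Candidates for the turner are the handle and blade at (335,298), the same at (310,270), and the red one at (217,390). The handles look alike, so I'm checking slots in close crops.

```bash
python3 - <<'E'
import cv2,numpy as np
t=cv2.imread("top_raw.png");s=cv2.imread("side_raw.png")
a=cv2.resize(t[135:215,155:255],(400,320),interpolation=cv2.INTER_CUBIC)
b=cv2.resize(s[212:280,158:258],(400,272),interpolation=cv2.INTER_CUBIC)
c=cv2.resize(t[120:230,255:345],(400,489),interpolation=cv2.INTER_CUBIC)[:300]
e=cv2.resize(s[170:225,150:300],(400,147*1),interpolation=cv2.INTER_CUBIC)
def pad(i):return cv2.copyMakeBorder(i[:300],0,300-min(300,i.shape[0]),0,0,cv2.BORDER_CONSTANT)
cv2.imwrite("pics/crop1.png",np.vstack([np.hstack([pad(a),pad(b)]),np.hstack([pad(c),pad(e)])]))
for n,d in(("top",0),("side",0)):pass
from bench import read_camera
for n in("top","side"):
    d=read_camera(n);M=d["camera_from_world"];print(n,(-M[:3,:3].T@M[:3,3]).round(3))
E
```

```text
top [0.312 0.117 1.611]
side [0.412 1.406 0.564]
```

View pics/crop1.png

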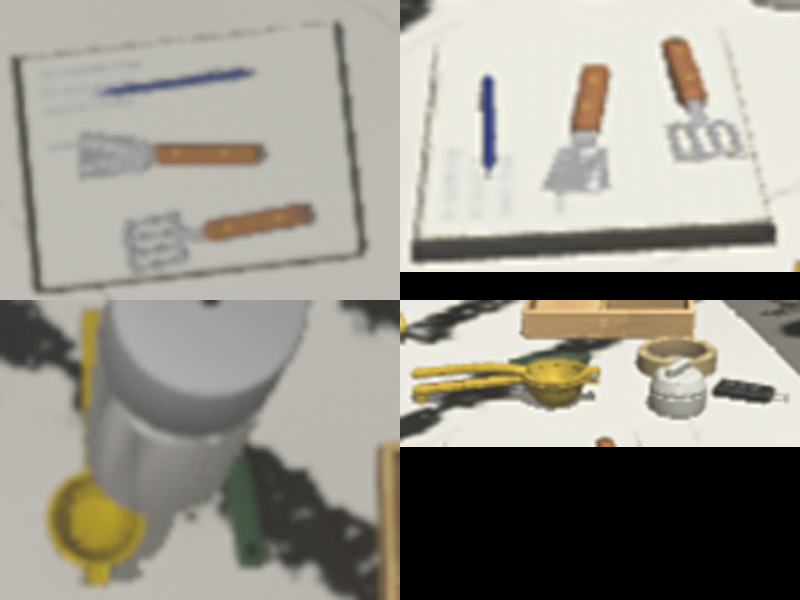

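The crop shows slots in the lower tool at top-view (335,298), so that is the turner; (310,270) has a solid tapered blade, so it is the knife. Pendant lamps hide part of the press handles and the peeler in the top view, so I'll use the side view for those.

```bash
cat > h.py <<'E'
import numpy as np,cv2,pickle,os
def cam(n):
    from bench import read_camera
    return read_camera(n)
def ray(d,uv,z):
    M=d["camera_from_world"];R=M[:3,:3];c=-R.T@M[:3,3]
    uv=np.atleast_2d(np.float64(uv));k=np.c_[uv,np.ones(len(uv))]@np.linalg.inv(d["mtx"]).T@R
    return c+k*((z-c[2])/k[:,2])[:,None]
def proj(d,P):
    M=d["camera_from_world"];p=np.atleast_2d(P)@M[:3,:3].T+M[:3,3];q=p@d["mtx"].T;return q[:,:2]/q[:,2:]
def mask(d,lo,hi,box):
    hsv=cv2.cvtColor(d["pixels"],cv2.COLOR_RGB2HSV);m=cv2.inRange(hsv,lo,hi);o=np.zeros_like(m)
    x0,y0,x1,y1=box;o[y0:y1,x0:x1]=m[y0:y1,x0:x1];return o
def pts(m):
    n,l,s,_=cv2.connectedComponentsWithStats(m);i=1+s[1:,4].argmax();v,u=np.where(l==i);return np.c_[u,v]
def rect(P):
    r=cv2.minAreaRect(np.float32(P[:,:2]*1000));b=cv2.boxPoints(r);e=[b[1]-b[0],b[2]-b[1]];e=max(e,key=np.linalg.norm)
    return np.round(r[0],1),np.round(sorted(r[1]),1),round(float(np.degrees(np.arctan2(e[1],e[0])))%180,1)
E
python3 - <<'E'
from h import *
T=cam("top");S=cam("side")
m=mask(T,(5,90,60),(20,255,255),(195,160,245,205));p=pts(m)
for nm,lo in (("turner_h",(195,183,250,205)),("knife_h",(190,165,235,180))):
    p=pts(mask(T,(4,80,50),(20,255,255),lo));print(nm,len(p),rect(ray(T,p,.026)))
for nm,lo in (("turner_hS",(228,212,258,245)),("knife_hS",(195,220,215,260))):
    p=pts(mask(S,(4,80,50),(20,255,255),lo));print(nm,len(p),rect(ray(S,p,.024)))
# press
p=pts(mask(T,(20,120,60),(35,255,255),(262,155,292,190)));print("press cup T",len(p),rect(ray(T,p,.045)),p.min(0),p.max(0))
p=pts(mask(T,(20,120,60),(35,255,255),(265,115,292,150)));print("press handle T",len(p),p.min(0),p.max(0),ray(T,[p[p[:,1]==p[:,1].min()].min(0),p[p[:,1]==p[:,1].max()].min(0)],.048).round(4))
p=pts(mask(S,(18,120,60),(35,255,255),(150,185,230,215)));print("press S",len(p),p.min(0),p.max(0))
for u in range(p[:,0].min(),p[:,0].max()+1,5): q=p[p[:,0]==u][:,1];print(u,sorted(q)[0],sorted(q)[-1],len(q),end="; ")
print()
# peeler
p=pts(mask(T,(50,60,20),(95,255,200),(300,150,320,185)));print("peeler T",len(p),p.min(0),p.max(0),rect(ray(T,p,.015)))
p=pts(mask(S,(50,60,20),(95,255,200),(180,180,230,205)));print("peeler S",len(p),p.min(0),p.max(0),rect(ray(S,p,.015)))
# tray corners by colour
p=pts(mask(T,(8,50,120),(28,160,255),(335,148,435,222)));print("tray T",len(p),rect(ray(T,p,.04)),p.min(0),p.max(0))
p=pts(mask(S,(8,50,90),(28,190,255),(190,148,265,190)));print("tray S",len(p),p.min(0),p.max(0))
# timer
g=T["pixels"][195:225,258:288].copy()
cv2.imwrite("pics/c2.png",np.hstack([cv2.resize(g[:,:,::-1],(390,390),interpolation=cv2.INTER_CUBIC),cv2.resize(S["pixels"][185:217,238:270][:,:,::-1],(390,390),interpolation=cv2.INTER_CUBIC)]))
E
```

```text
turner_h 114 (array([491.8, 256.2]), array([16. , 89.1]), 102.3)
knife_h 123 (array([551.5, 302.7]), array([14.2, 84.3]), 91.6)
turner_hS 65 (array([484.9, 260.3]), array([13.4, 96.1]), 93.8)
knife_hS 105 (array([549. , 300.7]), array([17.6, 90.9]), 91.7)
press cup T 320 (array([563.4,  62.5]), array([62.3, 75.3]), 48.8) [266 158] [286 183]
press handle T 46 [273 123] [276 143] [[0.7314 0.069  0.048 ]
 [0.6601 0.0708 0.048 ]]
press S 612 [155 192] [224 208]
155 196 204 5; 160 196 204 5; 165 195 203 6; 170 195 203 6; 175 194 202 6; 180 194 202 7; 185 194 201 7; 190 194 201 8; 195 194 200 7; 200 193 204 12; 205 192 208 17; 210 192 208 17; 215 193 205 13; 220 195 200 6; Traceback (most recent call last):
  File "<stdin>", line 15, in <module>
  File "h.py", line 15, in pts
    n,l,s,_=cv2.connectedComponentsWithStats(m);i=1+s[1:,4].argmax();v,u=np.where(l==i);return np.c_[u,v]
                                                    ~~~~~~~~~~~~~~^^
ValueError: attempt to get argmax of an empty sequence
```

```bash
python3 - <<'E'
from h import *
T=cam("top");S=cam("side")
print("hsv peeler",cv2.cvtColor(T["pixels"],cv2.COLOR_RGB2HSV)[162:180:4,309:313].tolist())
P=T["pixels"].astype(int);gm=((P[:,:,1]>P[:,:,0]+8)&(P[:,:,1]>=P[:,:,2]-3)).astype(np.uint8)*255
b=np.zeros_like(gm);b[148:188,300:325]=gm[148:188,300:325];p=pts(b);print("peeler T",len(p),p.min(0),p.max(0),rect(ray(T,p,.015)))
P=S["pixels"].astype(int);gm=((P[:,:,1]>P[:,:,0]+8)&(P[:,:,2]>P[:,:,0])).astype(np.uint8)*255
b=np.zeros_like(gm);b[180:205,180:235]=gm[180:205,180:235];p=pts(b);print("peeler S",len(p),p.min(0),p.max(0),rect(ray(S,p,.015)))
for v in sorted(set(p[:,1])): q=p[p[:,1]==v][:,0];print(v,q.min(),q.max(),end="; ")
print()
p=pts(mask(T,(8,50,100),(28,190,255),(335,148,435,222)));print("tray T",len(p),rect(ray(T,p,.04)),p.min(0),p.max(0))
h=cv2.convexHull(p.astype(np.int32));print(cv2.approxPolyDP(h,3,True)[:,0].tolist())
p=pts(mask(S,(8,50,90),(28,190,255),(190,148,265,190)));print("tray S",len(p),p.min(0),p.max(0))
h=cv2.convexHull(p.astype(np.int32));print(cv2.approxPolyDP(h,2,True)[:,0].tolist())
# yellow press outline predicted check
p=pts(mask(S,(18,120,60),(35,255,255),(150,185,230,215)))
for z,u,v in((.048,156,196),(.048,222,195)): print(ray(S,(u,v),z).round(4))
g=T["pixels"][195:225,258:288].copy()
c=lambda i,w,hh:cv2.resize(i[:,:,::-1],(w,hh),interpolation=cv2.INTER_CUBIC)
cv2.imwrite("pics/c2.png",np.vstack([np.hstack([c(g,300,300),c(S["pixels"][185:217,238:270],300,300)]),np.hstack([c(T["pixels"][145:225,335:435],300,240),c(S["pixels"][170:215,145:235],300,240)])]))
E
```

```text
hsv peeler [[[60, 49, 84], [62, 48, 80], [58, 47, 76], [47, 38, 61]], [[60, 56, 87], [58, 55, 84], [56, 50, 81], [58, 42, 73]], [[62, 53, 87], [60, 53, 86], [62, 52, 84], [58, 45, 79]], [[62, 52, 89], [62, 49, 83], [58, 49, 78], [58, 52, 78]], [[54, 40, 95], [58, 49, 88], [56, 52, 84], [58, 47, 82]]]
peeler T 124 [306 155] [313 179] (array([584. , -60.4]), array([21. , 86.4]), 10.3)
peeler S 15 [206 190] [219 192] (array([563.5, -65.4]), array([12.1, 49.1]), 159.3)
190 206 215; 191 216 219; 192 219 219; 
tray T 5223 (array([ 526.8, -318.3]), array([234.5, 306.5]), 91.6) [340 151] [429 218]
[[429, 215], [342, 218], [340, 153], [378, 151], [426, 159]]
tray S 2172 [196 151] [264 189]
[[264, 189], [239, 189], [196, 183], [201, 153], [257, 152]]
[[0.7266 0.0805 0.048 ]]
[[0.5233 0.0626 0.048 ]]
```

View pics/c2.png

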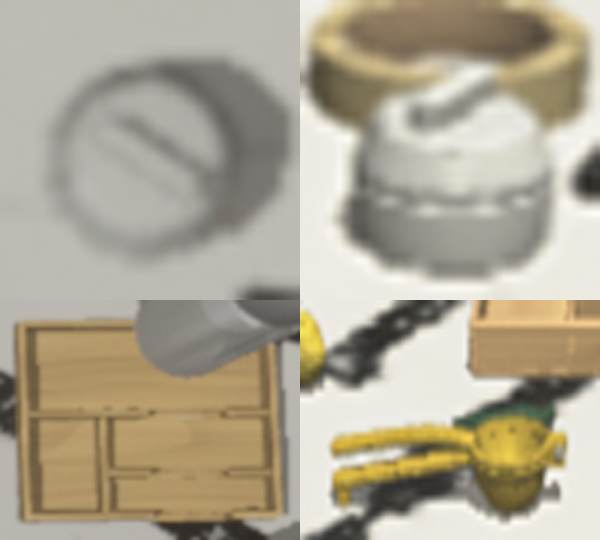

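Call:
{"api": "play_rows", "payload": {
  "linear": [
    [0,0.1,0],
    [0,0.3,0],
    [0,0.4,0],
    [0,0.4,0]
  ],
  "angular": [
    [0,0,0],
    [0,0,0],
    [0,0,0],
    [0,0,0]
  ],
  "hand": [1,1,1,1]
}}

```text
time_s: 0.9
tcp_pos: [0.2137, -0.6793, 0.229]
ee_rot: [-3.14, -0.0, 0.305]
wrist_force: [0.7, 0.6, -1.4]
width: 0.996
finger_force: 0.0
```

The crop shows the timer bar running from upper left to lower right in the top view, and the tray bays clearly laid out with tray yaw about 0. The peeler's green handle shows behind the press cup.

```bash
python3 - <<'E'
from h import *
T=cam("top");S=cam("side")
f=lambda n,uv,z:print(n,(ray(T,uv,z)[:,:2]*1000).round(1).tolist())
f("div x7 ends",[(343.3,182.3),(425,182)],.04)
f("div y53",[(369.7,184.3),(370.3,215.7)],.04)
f("outer left z0",[(340,152.3),(342.3,218.7)],0)
f("outer bottom z0",[(342.3,218.7),(430.3,216)],0)
f("right outer top",[(430.3,216)],.04)
f("timer body",[(272.7,210.5)],.02);f("bar",[(273,211)],.055)
f("cup",[(276.8,169.0)],.045);f("tab",[(276.8,182.5)],.045)
f("handle top end",[(274.5,122.5)],.048)
f("peeler end edges",[(309.7,179.5),(314.3,179.5)],.012)
f("peeler up edges",[(306.3,158),(311.2,158)],.017)
print("side timer",(ray(S,[(238+450/9.375-300/9.375,185+100/9.375)],.058)*1000).round(1))
print("side tray near-top-left/right,",(ray(S,[(145+470/3.333-0,0)],0)*0))
from bench import manip
o=manip.get_obs();print(o["qpos"].round(4).tolist(),o["tcp_pos"].round(4).tolist())
q=[np.array([-1.35063,.351225,1.652387,0,1.1391]),o["qpos"]];p=[np.array([.164994,-.52434,.230778]),o["tcp_pos"]]
A=[];b=[]
for a,t in zip(q,p):
    s=a[1]+a[2]; A+= [[1,np.sin(a[1]),np.sin(s),0],[0,np.cos(a[1]),np.cos(s),1]];b+=[np.hypot(*t[:2]),t[2]]
print("a1,L1,L2,c",np.linalg.solve(A,b).round(3))
E
```

```text
div x7 ends [[529.8, -176.9], [538.6, -460.9]]
div y53 [[525.3, -268.7], [416.1, -271.1]]
outer left z0 [[643.5, -171.6], [405.5, -182.0]]
outer bottom z0 [[405.5, -182.0], [423.5, -493.3]]
right outer top [[420.7, -478.1]]
timer body [[426.4, 65.3]]
bar [[422.2, 65.4]]
cup [[569.4, 55.3]]
tab [[522.1, 54.2]]
handle top end [[733.3, 67.3]]
peeler end edges [[540.4, -63.2], [540.9, -79.5]]
peeler up edges [[616.2, -49.4], [616.7, -66.7]]
side timer [[423.2  90.   58. ]]
side tray near-top-left/right, [[0. 0. 0.]]
[-1.3315, 0.6516, 1.1768, -0.0, 1.3147, -0.0655] [0.213, -0.6769, 0.2304]
a1,L1,L2,c [-0.027  0.51   0.443 -0.062]
```

Estimates are consistent with the given sizes: tray centre about (0.530, -0.324) with yaw about 2°, press grip about (0.636, 0.058), timer (0.424, 0.066) and turner handle centre (0.491, 0.257). First I move low and inward, under the lamps.

```bash
cat > go.py <<'E'
# usage: go.py x y z yaw_deg [...]: shift/turn in tool axes & units from current pose
import sys,numpy as np
from scipy.spatial.transform import Rotation as R
from bench import manip
o=manip.get_obs();r=R.from_euler("xyz",o["ee_rot"]);a=np.float64(sys.argv[1:]).reshape(-1,4)
for t in a:
    d=r.inv().apply(t[:3]-o["tcp_pos"])/.4;w=(r.inv()*R.from_euler("xyz",[np.pi,0,np.radians(t[3])])).as_rotvec()/np.pi
    print(t,"lin",d.round(4).tolist(),"ang",w.round(4).tolist(),"rows",round(np.linalg.norm(d)*6.4,1),round(np.linalg.norm(w)*180/10.7,1))
print(o["time_s"],o["tcp_pos"].round(4),o["ee_rot"].round(3),"w",round(o["width"],3),"F",o["wrist_force"].round(1),o["finger_force"],"j",o["qpos"].round(2))
E
echo
```

Call:
{"api": "play_rows", "payload": {
  "linear": [
    [0.37,-0.87,0.25],
    [0.37,-0.87,0.25],
    [0.37,-0.87,0.25],
    [0.37,-0.87,0.25],
    [0.37,-0.87,0.25],
    [0.37,-0.87,0.25],
    [0.37,-0.87,0.25]
  ],
  "angular": [
    [0,0,0.04],
    [0,0,0.083],
    [0,0,0.083],
    [0,0,0.083],
    [0,0,0.083],
    [0,0,0.083],
    [0,0,0.083]
  ],
  "hand": [1,1,1,1,1,1,1]
}}

```text
time_s: 1.88
tcp_pos: [0.2487, -0.2968, 0.1311]
ee_rot: [-3.14, 0.001, 0.046]
wrist_force: [0.0, -0.3, -0.2]
width: 0.998
finger_force: 0.0
```

```bash
python3 go.py .33 0 .13 2.5 .636 .058 .12 2.5; python3 - <<'E'
from h import *
T=cam("top");cv2.imwrite("pics/t2.png",cv2.resize(T["pixels"][:,:,::-1],(800,600),interpolation=cv2.INTER_CUBIC))
E
```

```text
[0.33 0.   0.13 2.5 ] lin [0.2369, -0.732, 0.0036] ang [-0.0004, 0.0002, 0.0007] rows 4.9 0.0
[0.636 0.058 0.12  2.5  ] lin [1.0078, -0.8418, 0.0282] ang [-0.0004, 0.0002, 0.0007] rows 8.4 0.0
1.875 [ 0.2487 -0.2968  0.1311] [-3.14e+00  1.00e-03  4.60e-02] w 0.998 F [ 0.  -0.3 -0.2] 0.0 j [-0.99  0.22  2.14  0.    0.79  0.53]
```

View pics/t2.png

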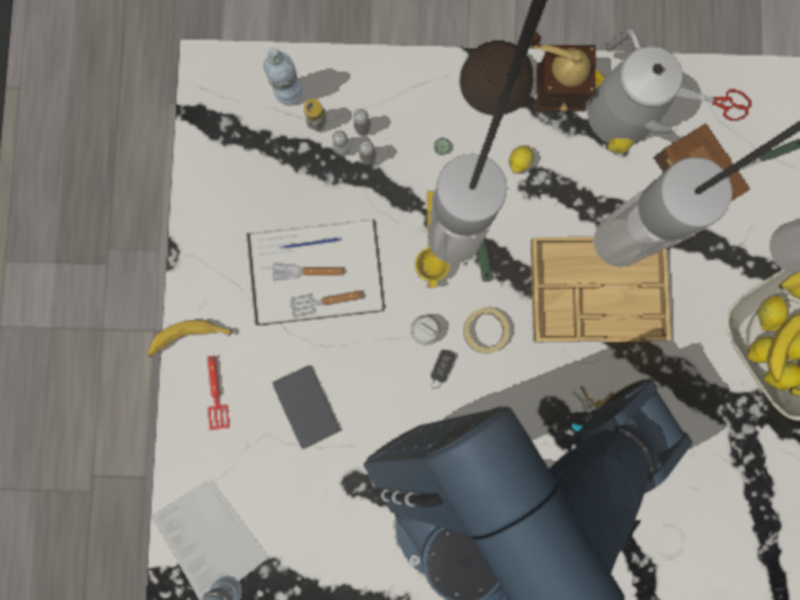

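The only shadow that moved is the arm's, so the lamps give no height clue. The workspace is clear, so I go on low, in moderate steps, towards the press.

Call:
{"api": "play_rows", "payload": {
  "linear": [
    [0.237,-0.732,0.02],
    [0.237,-0.732,0.02],
    [0.237,-0.732,0.02],
    [0.237,-0.732,0.02],
    [0.237,-0.732,0.02],
    [0.5,-0.77,0.05],
    [0.5,-0.77,0.05]
  ],
  "angular": [
    [0,0,0],
    [0,0,0],
    [0,0,0],
    [0,0,0],
    [0,0,0],
    [0,0,0],
    [0,0,0]
  ],
  "hand": [1,1,1,1,1,1,1]
}}

```text
time_s: 2.8
tcp_pos: [0.4391, 0.0162, 0.112]
ee_rot: [3.141, -0.003, 0.046]
wrist_force: [-0.1, -0.4, -0.1]
width: 1.0
finger_force: 0.0
```

```bash
python3 go.py .636 .058 .10 2.5; python3 - <<'E'
import numpy as np
from bench import manip
o=manip.get_obs();Q=np.array([[.351225,2.003612],[.6516,1.8284],[o["qpos"][1],o["qpos"][1]+o["qpos"][2]],[.22,2.36]])
P=[(.54968,.230778),(.7096,.2304),(np.hypot(*o["tcp_pos"][:2]),o["tcp_pos"][2]),(.3872,.1311)]
A=[];b=[]
for (a,s),(r,z) in zip(Q,P): A+=[[1,np.sin(a),np.sin(s),0],[0,np.cos(a),np.cos(s),1]];b+=[r,z]
x=np.linalg.lstsq(np.array(A),np.array(b),rcond=None);print(x[0].round(3),x[1])
E
```

```text
[0.636 0.058 0.1   2.5  ] lin [0.4965, -0.0819, 0.0315] ang [0.0002, -0.001, 0.0006] rows 3.2 0.0
2.8 [0.4391 0.0162 0.112 ] [ 3.141e+00 -3.000e-03  4.600e-02] w 1.0 F [-0.1 -0.4 -0.1] 0.0 j [-0.07  0.33  2.04 -0.    0.77  1.46]
[-0.035  0.537  0.434 -0.086] [8.86151233e-05]
```

Call:
{"api": "play_rows", "payload": {
  "linear": [
    [0.12,-0.02,0.03],
    [0.22,-0.04,0.04],
    [0.32,-0.06,0.04],
    [0.42,-0.07,0.04],
    [0.495,-0.082,0.04],
    [0.495,-0.082,0.04]
  ],
  "angular": [
    [0,0,0],
    [0,0,0],
    [0,0,0],
    [0,0,0],
    [0,0,0],
    [0,0,0]
  ],
  "hand": [1,1,1,1,1,1]
}}

```text
time_s: 3.55
tcp_pos: [0.6344, 0.0565, 0.0958]
ee_rot: [3.141, -0.002, 0.044]
wrist_force: [-0.8, 0.3, -0.6]
width: 1.004
finger_force: 0.0
```

```bash
python3 go.py .636 .058 .018 2.5; python3 - <<'E'
from h import *
T=cam("top");S=cam("side")
c=lambda i,w,hh:cv2.resize(i[:,:,::-1],(w,hh),interpolation=cv2.INTER_CUBIC)
cv2.imwrite("pics/t3.png",np.hstack([c(T["pixels"][100:220,240:360],400,400),c(S["pixels"][130:230,140:240],400,400)]))
E
```

```text
[0.636 0.058 0.018 2.5  ] lin [0.0037, -0.0036, 0.1945] ang [0.0, -0.0007, 0.0] rows 1.2 0.0
3.55 [0.6344 0.0565 0.0958] [ 3.141e+00 -2.000e-03  4.400e-02] w 1.004 F [-0.8  0.3 -0.6] 0.0 j [ 0.02  0.66  1.52 -0.    0.96  1.54]
```

View pics/t3.png

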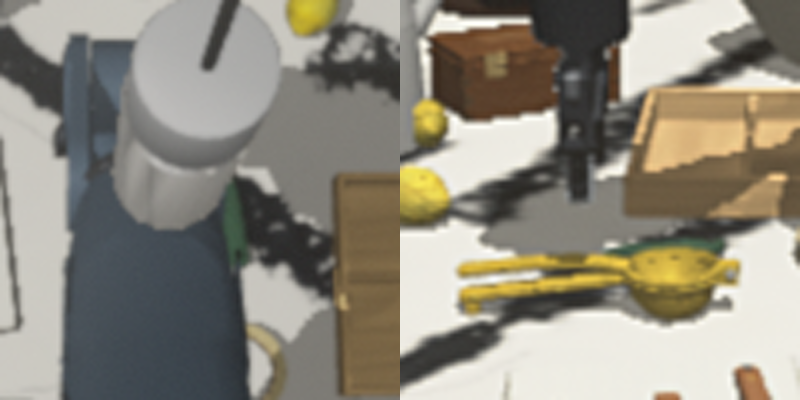

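The arm clears the lamps, and the side view shows the finger (580,195) over the press handles, left of the cup junction (630,265). Going down.

Call:
{"api": "play_rows", "payload": {
  "linear": [
    [0.004,-0.004,0.08],
    [0.004,-0.004,0.14],
    [0.004,-0.004,0.18],
    [0.004,-0.004,0.195],
    [0.004,-0.004,0.195],
    [0.004,-0.004,0.195],
    [0.004,-0.004,0.195],
    [0.004,-0.004,0.195],
    [0.004,-0.004,0.195]
  ],
  "angular": [
    [0,0,0],
    [0,0,0],
    [0,0,0],
    [0,0,0],
    [0,0,0],
    [0,0,0],
    [0,0,0],
    [0,0,0],
    [0,0,0]
  ],
  "hand": [1,1,1,1,0,0,0,0,0],
  "grip_force": 60
}}

```text
time_s: 4.78
tcp_pos: [0.6343, 0.059, 0.0179]
ee_rot: [-3.141, -0.001, 0.044]
wrist_force: [-1.8, 2.3, 5.5]
width: 0.204
finger_force: 58.6
```

```bash
python3 go.py .636 .058 .1 2.5
```

```text
[0.636 0.058 0.1   2.5  ] lin [0.0044, 0.0027, -0.2051] ang [-0.0001, -0.0002, 0.0001] rows 1.3 0.0
4.775 [0.6343 0.059  0.0179] [-3.141e+00 -1.000e-03  4.400e-02] w 0.204 F [-1.8  2.3  5.5] 58.6015430605039 j [0.02 0.77 1.54 0.   0.83 1.55]
```

Call:
{"api": "play_rows", "payload": {
  "linear": [
    [0,0,-0.05],
    [0,0,-0.12],
    [0,0,-0.2],
    [0,0,-0.2]
  ],
  "angular": [
    [0,0,0],
    [0,0,0],
    [0,0,0],
    [0,0,0]
  ],
  "hand": [0,0,0,0],
  "grip_force": 80
}}

```text
time_s: 5.28
tcp_pos: [0.6354, 0.0587, 0.1002]
ee_rot: [3.141, -0.005, 0.044]
wrist_force: [-0.2, 0.4, -4.2]
width: 0.201
finger_force: 79.3
```

```bash
python3 go.py .589 -.311 .1 92; python3 - <<'E'
from h import *
T=cam("top");S=cam("side")
c=lambda i,w,hh:cv2.resize(i[:,:,::-1],(w,hh),interpolation=cv2.INTER_CUBIC)
cv2.imwrite("pics/t4.png",np.hstack([c(T["pixels"][100:220,240:360],400,400),c(S["pixels"][130:230,140:240],400,400)]))
E
```

```text
[ 0.589 -0.311  0.1   92.   ] lin [-0.1565, 0.9183, 0.0001] ang [0.0013, -0.0012, -0.4971] rows 6.0 8.4
5.275 [0.6354 0.0587 0.1002] [ 3.141 -0.005  0.044] w 0.201 F [-0.2  0.4 -4.2] 79.2604210267018 j [ 0.02  0.65  1.52 -0.    0.97  1.55]
```

View pics/t4.png

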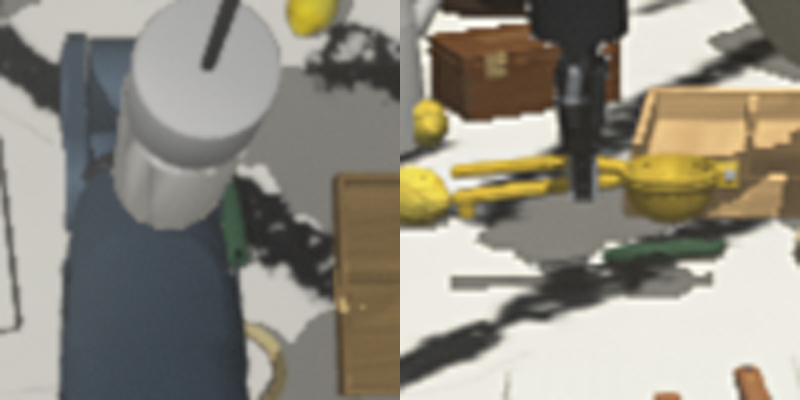

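The press is held level, gripped about 11 mm behind its centre (finger at 582 of the handle span 455-738). The peeler is now fully visible from the side. Carrying the press to the long bay.

Call:
{"api": "play_rows", "payload": {
  "linear": [
    [-0.02,0.11,0],
    [-0.04,0.23,0],
    [-0.06,0.35,0],
    [-0.08,0.47,0],
    [-0.1,0.59,0],
    [-0.12,0.71,0],
    [-0.14,0.83,0],
    [-0.156,0.918,0],
    [-0.156,0.918,0],
    [-0.156,0.918,0]
  ],
  "angular": [
    [0,0,-0.05],
    [0,0,-0.11],
    [0,0,-0.17],
    [0,0,-0.23],
    [0,0,-0.29],
    [0,0,-0.35],
    [0,0,-0.41],
    [0,0,-0.46],
    [0,0,-0.497],
    [0,0,-0.497]
  ],
  "hand": [0,0,0,0,0,0,0,0,0,0]
}}

```text
time_s: 6.62
tcp_pos: [0.5869, -0.3106, 0.0956]
ee_rot: [-3.139, -0.002, 1.604]
wrist_force: [0.3, 0.7, -3.6]
width: 0.199
finger_force: 79.2
```

```bash
python3 go.py .589 -.311 .06 92; python3 - <<'E'
from h import *
T=cam("top");S=cam("side")
c=lambda i,w,hh:cv2.resize(i[:,:,::-1],(w,hh),interpolation=cv2.INTER_CUBIC)
cv2.imwrite("pics/t5.png",np.hstack([c(T["pixels"][130:240,320:450],400,338),c(S["pixels"][120:205,180:280],400,338)]))
print(proj(S,[[.589,-.311,.1]]))
E
```

```text
[ 5.89e-01 -3.11e-01  6.00e-02  9.20e+01] lin [-0.0013, 0.0054, 0.0889] ang [-0.0008, -0.0005, -0.0005] rows 0.6 0.0
6.625 [ 0.5869 -0.3106  0.0956] [-3.139e+00 -2.000e-03  1.604e+00] w 0.199 F [ 0.3  0.7 -3.6] 79.22140074904746 j [-0.56  0.7   1.43  0.    1.01 -0.59]
[[212.32628348 147.29462731]]
```

View pics/t5.png

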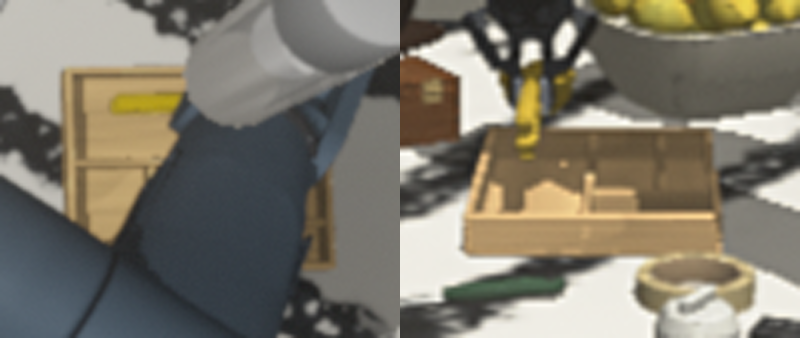

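```bash
python3 - <<'E'
from h import *
T=cam("top");S=cam("side")
t=lambda x,y,z:(ray(T,(320+x/3.077,130+y/3.077),z)[0,:2]*1000).round(1)
s=lambda x,y,z:(ray(S,(180+(x-400)/4,120+y/4),z)[0,:2]*1000).round(1)
p=pts(mask(T,(20,120,60),(35,255,255),(340,150,385,180)));P=ray(T,p,.125);print("handle",rect(P),P[:,1].max())
print("bay top inner/outer",t(120,68,.04),t(120,76,.04),"div",t(120,161,.04))
print("left wall top outer",t(63,110,.04),"inner",t(73,110,.04))
print("side z0 corners +x",s(463,253,0),"-x",s(722,256,0)," top near",s(468,218,.04),s(722,214,.04)," far top",s(488,127,.04),s(714,128,.04))
q=pts(mask(T,(8,50,80),(28,190,255),(335,148,380,222)))
E
```

```text
handle (array([ 582.7, -237.2]), array([23.4, 76.4]), 91.6) -0.19909587584945176
bay top inner/outer [ 637.8 -230.9] [ 628.6 -231. ] div [ 531.2 -231.5]
left wall top outer [ 587.7 -166.6] inner [ 588.  -177.9]
side z0 corners +x [ 638.6 -177.6] -x [ 402.4 -180.3]  top near [ 630.4 -158.8] [ 403.1 -181. ]  far top [ 648.1 -459.7] [ 411.5 -467.6]
```

Call:
{"api": "play_rows", "payload": {
  "linear": [
    [0.004,-0.002,0.06],
    [0.004,-0.002,0.11],
    [0.004,-0.002,0.14],
    [0.004,-0.002,0.16],
    [0.004,-0.002,0.17],
    [0.004,-0.002,0.176],
    [0.004,-0.002,0.176]
  ],
  "angular": [
    [0,0,0],
    [0,0,0],
    [0,0,0],
    [0,0,0],
    [0,0,0],
    [0,0,0],
    [0,0,0]
  ],
  "hand": [0,0,0,0,0,0,0]
}}

```text
time_s: 7.7
tcp_pos: [0.5871, -0.3093, 0.0271]
ee_rot: [3.141, 0.0, 1.605]
wrist_force: [0.7, 0.2, -3.5]
width: 0.199
finger_force: 79.3
```

```bash
python3 go.py .586 -.309 .024 92
```

```text
[ 5.86e-01 -3.09e-01  2.40e-02  9.20e+01] lin [0.0009, -0.0026, 0.0079] ang [0.0001, 0.0001, -0.0001] rows 0.1 0.0
7.7 [ 0.5871 -0.3093  0.0271] [3.141 0.    1.605] w 0.199 F [ 0.7  0.2 -3.5] 79.26152590363927 j [-0.56  0.8   1.46 -0.    0.89 -0.59]
```

Call:
{"api": "play_rows", "payload": {
  "linear": [
    [0,0,0.004],
    [0,0,0.008],
    [0,0,0.008]
  ],
  "angular": [
    [0,0,0],
    [0,0,0],
    [0,0,0]
  ],
  "hand": [0,0,0]
}}

```text
time_s: 8.07
tcp_pos: [0.5871, -0.3093, 0.0241]
ee_rot: [3.141, 0.0, 1.605]
wrist_force: [-1.6, 0.9, 1.1]
width: 0.201
finger_force: 79.7
```

Call:
{"api": "play_rows", "payload": {
  "linear": [
    [0,0,0],
    [0,0,0],
    [0,0,0],
    [0,0,0],
    [0,0,-0.06],
    [0,0,-0.15],
    [0,0,-0.22],
    [0,0,-0.22]
  ],
  "angular": [
    [0,0,0],
    [0,0,0],
    [0,0,0],
    [0,0,0],
    [0,0,0],
    [0,0,0],
    [0,0,0],
    [0,0,0]
  ],
  "hand": [0.35,0.5,0.5,0.5,0.5,0.5,0.5,0.5]
}}

```text
time_s: 9.07
tcp_pos: [0.5879, -0.3098, 0.114]
ee_rot: [3.138, 0.002, 1.605]
wrist_force: [0.0, 1.2, -0.2]
width: 0.502
finger_force: 0.0
```

```bash
python3 go.py .423 .066 .11 -34.5 .423 .066 .11 145.5; python3 - <<'E'
from h import *
T=cam("top");S=cam("side")
def green(I):
    P=I["pixels"].astype(int);return ((P[:,:,1]>P[:,:,0]+8)&(P[:,:,2]>P[:,:,0]-10)).astype(np.uint8)*255
g=green(S);b=np.zeros_like(g);b[185:205,180:235]=g[185:205,180:235];p=pts(b);print("peeler S",len(p),p.min(0),p.max(0),rect(ray(S,p,.012)))
P=ray(S,p,.012);i=P[:,0];print(P[i>i.max()-.01].mean(0).round(4),P[i<i.min()+.01].mean(0).round(4))
p=pts(mask(S,(18,120,60),(35,255,255),(190,145,265,190)));print("press S",len(p),p.min(0),p.max(0))
c=lambda i,w,hh:cv2.resize(i[:,:,::-1],(w,hh),interpolation=cv2.INTER_CUBIC)
cv2.imwrite("pics/t6.png",np.hstack([c(T["pixels"][130:240,240:370],400,338),c(S["pixels"][130:215,175:275],400,338)]))
E
```

```text
[  0.423   0.066   0.11  -34.5  ] lin [0.9533, -0.3796, 0.0065] ang [0.0014, -0.0008, 0.7027] rows 6.6 11.8
[4.230e-01 6.600e-02 1.100e-01 1.455e+02] lin [0.9533, -0.3796, 0.0065] ang [0.0007, 0.0012, -0.2973] rows 6.6 5.0
9.075 [ 0.5879 -0.3098  0.114 ] [3.138e+00 2.000e-03 1.605e+00] w 0.502 F [ 0.   1.2 -0.2] 0.0 j [-0.56  0.68  1.43 -0.    1.03 -0.59]
peeler S 113 [191 189] [220 194] (array([589.6, -60.3]), array([ 41.7, 102.4]), 17.2)
[ 0.6324 -0.0454  0.012 ] [ 0.5443 -0.0688  0.012 ]
press S 244 [205 152] [224 173]
```

View pics/t6.png

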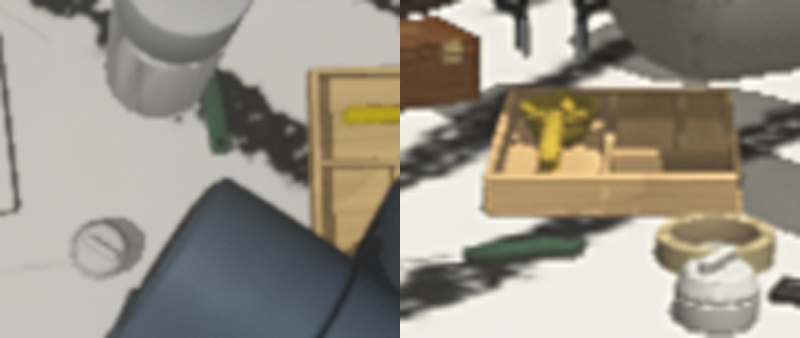

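The press lies in the long bay, with handle and cup inside. The timer bar runs at about 56° in world, so I go to the timer with yaw 56°.

Call:
{"api": "play_rows", "payload": {
  "linear": [
    [0.953,-0.377,0.01],
    [0.953,-0.377,0.01],
    [0.953,-0.377,0.01],
    [0.953,-0.377,0.01],
    [0.953,-0.377,0.01],
    [0.953,-0.377,0.01],
    [0.953,-0.377,0.01],
    [0.953,-0.377,0.01],
    [0.953,-0.377,0.01]
  ],
  "angular": [
    [0,0,0.05],
    [0,0,0.1],
    [0,0,0.15],
    [0,0,0.2],
    [0,0,0.2],
    [0,0,0.2],
    [0,0,0.2],
    [0,0,0.2],
    [0,0,0.2]
  ],
  "hand": [0.6,0.6,0.6,0.6,0.6,0.6,0.6,0.6,0.6]
}}

```text
time_s: 10.3
tcp_pos: [0.4231, 0.0662, 0.1072]
ee_rot: [-3.141, 0.001, 0.977]
wrist_force: [0.4, -0.8, -0.0]
width: 0.599
finger_force: 0.0
```

```bash
python3 go.py .424 .066 .050 56; python3 - <<'E'
from h import *
S=cam("side");print(proj(S,[[.424,.066,.058],[.424,.066,.11]]).round(1))
T=cam("top")
c=lambda i,w,hh:cv2.resize(i[:,:,::-1],(w,hh),interpolation=cv2.INTER_CUBIC)
cv2.imwrite("pics/t7.png",np.hstack([c(T["pixels"][150:240,240:350],400,327),c(S["pixels"][140:220,205:305],400,320)[:,:].copy() if 0 else c(S["pixels"][140:220,205:303],400,327)]))
E
```

```text
[4.24e-01 6.60e-02 5.00e-02 5.60e+01] lin [0.001, 0.0023, 0.143] ang [-0.0002, 0.0002, -0.0] rows 0.9 0.0
10.3 [0.4231 0.0662 0.1072] [-3.141e+00  1.000e-03  9.770e-01] w 0.599 F [ 0.4 -0.8 -0. ] 0.0 j [ 0.05  0.33  2.06 -0.    0.75  0.64]
[[253.8 192.9]
 [254.  177. ]]
```

View pics/t7.png

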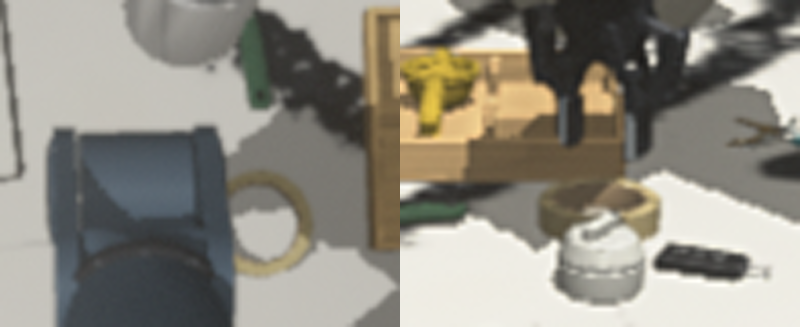

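Call:
{"api": "play_rows", "payload": {
  "linear": [
    [0.008,0.002,0.06],
    [0.008,0.002,0.11],
    [0.008,0.002,0.135],
    [0.008,0.002,0.143],
    [0.008,0.002,0.143],
    [0.008,0.002,0.143],
    [0.008,0.002,0.143],
    [0.008,0.002,0.143],
    [0.008,0.002,0.143]
  ],
  "angular": [
    [0,0,0],
    [0,0,0],
    [0,0,0],
    [0,0,0],
    [0,0,0],
    [0,0,0],
    [0,0,0],
    [0,0,0],
    [0,0,0]
  ],
  "hand": [0.6,0.6,0.6,0.6,0,0,0,0,0],
  "grip_force": 40
}}

```text
time_s: 11.52
tcp_pos: [0.4256, 0.0688, 0.0507]
ee_rot: [3.141, -0.0, 0.977]
wrist_force: [-1.7, 1.7, 4.9]
width: 0.095
finger_force: 42.7
```

Call:
{"api": "play_rows", "payload": {
  "linear": [
    [0,0,-0.04],
    [0,0,-0.1],
    [0,0,-0.17],
    [0,0,-0.17]
  ],
  "angular": [
    [0,0,0],
    [0,0,0],
    [0,0,0],
    [0,0,0]
  ],
  "hand": [0,0,0,0]
}}

```text
time_s: 12.02
tcp_pos: [0.4264, 0.0687, 0.1197]
ee_rot: [3.139, -0.002, 0.977]
wrist_force: [-0.7, -0.2, -1.7]
width: 0.098
finger_force: 42.0
```

```bash
python3 go.py .47 -.224 .125 56; python3 - <<'E'
from h import *
S=cam("side");T=cam("top")
c=lambda i,w,hh:cv2.resize(i[:,:,::-1],(w,hh),interpolation=cv2.INTER_CUBIC)
cv2.imwrite("pics/t8.png",c(S["pixels"][140:220,205:303],400,327))
E
```

```text
[ 0.47  -0.224  0.125 56.   ] lin [-0.5456, 0.4998, -0.013] ang [0.0008, -0.0006, -0.0001] rows 4.7 0.0
12.025 [0.4264 0.0687 0.1197] [ 3.139e+00 -2.000e-03  9.770e-01] w 0.098 F [-0.7 -0.2 -1.7] 42.03630208969116 j [ 0.05  0.31  2.05 -0.    0.78  0.65]
```

View pics/t8.png

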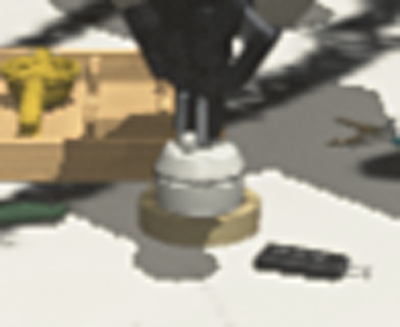

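The timer is held upright by its bar. Carrying it to the square bay.

Call:
{"api": "play_rows", "payload": {
  "linear": [
    [-0.1,0.1,-0.02],
    [-0.22,0.2,-0.02],
    [-0.34,0.31,-0.02],
    [-0.46,0.42,-0.02],
    [-0.545,0.5,-0.02],
    [-0.545,0.5,0],
    [-0.545,0.5,0.05],
    [-0.545,0.5,0.1],
    [-0.545,0.5,0.13],
    [-0.545,0.5,0.14]
  ],
  "angular": [
    [0,0,0],
    [0,0,0],
    [0,0,0],
    [0,0,0],
    [0,0,0],
    [0,0,0],
    [0,0,0],
    [0,0,0],
    [0,0,0],
    [0,0,0]
  ],
  "hand": [0,0,0,0,0,0,0,0,0,0]
}}

```text
time_s: 13.38
tcp_pos: [0.4688, -0.2231, 0.0614]
ee_rot: [-3.14, 0.0, 0.978]
wrist_force: [0.3, -0.5, -0.3]
width: 0.095
finger_force: 42.0
```

```bash
python3 go.py .47 -.224 .0567 56; python3 - <<'E'
from h import *
S=cam("side");T=cam("top")
c=lambda i,w,hh:cv2.resize(i[:,:,::-1],(w,hh),interpolation=cv2.INTER_CUBIC)
cv2.imwrite("pics/t9.png",np.hstack([c(T["pixels"][140:230,330:440],400,327),c(S["pixels"][130:210,180:278],400,327)]))
E
```

```text
[ 0.47   -0.224   0.0567 56.    ] lin [-0.0002, 0.0036, 0.0118] ang [-0.0006, 0.0, 0.0001] rows 0.1 0.0
13.375 [ 0.4688 -0.2231  0.0614] [-3.14   0.     0.978] w 0.095 F [ 0.3 -0.5 -0.3] 42.006211280822754 j [-0.53  0.54  1.86 -0.    0.75  0.06]
```

View pics/t9.png

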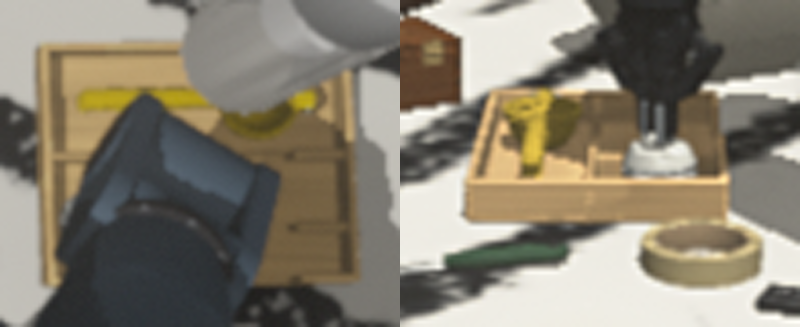

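The timer is inside the square bay, clear of the walls. Lowering the last 4 mm and releasing.

Call:
{"api": "play_rows", "payload": {
  "linear": [
    [0,0,0.006],
    [0,0,0.011],
    [0,0,0.011]
  ],
  "angular": [
    [0,0,0],
    [0,0,0],
    [0,0,0]
  ],
  "hand": [0,0,0]
}}

```text
time_s: 13.85
tcp_pos: [0.4693, -0.2239, 0.0582]
ee_rot: [3.141, -0.0, 0.977]
wrist_force: [-0.4, -0.2, -0.8]
width: 0.1
finger_force: 42.0
```

Call:
{"api": "play_rows", "payload": {
  "linear": [
    [0,0,0],
    [0,0,0],
    [0,0,0],
    [0,0,-0.05],
    [0,0,-0.15],
    [0,0,-0.15]
  ],
  "angular": [
    [0,0,0],
    [0,0,0],
    [0,0,0],
    [0,0,0],
    [0,0,0],
    [0,0,0]
  ],
  "hand": [0.25,0.4,0.4,0.4,0.4,0.4]
}}

```text
time_s: 14.6
tcp_pos: [0.4706, -0.2246, 0.1205]
ee_rot: [3.137, -0.0, 0.977]
wrist_force: [-0.1, -0.5, 0.5]
width: 0.403
finger_force: 0.0
```

```bash
python3 go.py .487 .277 .10 102; python3 - <<'E'
from h import *
T=cam("top")
p=pts(mask(T,(4,80,50),(20,255,255),(195,183,250,205)));P=ray(T,p,.026);print(len(p),rect(P))
v=np.linalg.svd(P[:,:2]-P[:,:2].mean(0))[2][0];print(P.mean(0).round(4),np.degrees(np.arctan2(v[1],v[0]))%180)
E
```

```text
[4.87e-01 2.77e-01 1.00e-01 1.02e+02] lin [1.0623, -0.6678, 0.0484] ang [0.0015, 0.0005, -0.2556] rows 8.0 4.3
14.6 [ 0.4706 -0.2246  0.1205] [ 3.137 -0.     0.977] w 0.403 F [-0.1 -0.5  0.5] 0.0 j [-0.53  0.44  1.83  0.    0.87  0.06]
111 (array([492.1, 256.3]), array([15.4, 89.1]), 102.3)
[0.4922 0.256  0.026 ] 102.38944479595715
```

Call:
{"api": "play_rows", "payload": {
  "linear": [
    [0.9,-0.566,0.02],
    [0.9,-0.566,0.02],
    [0.9,-0.566,0.02],
    [0.9,-0.566,0.02],
    [0.9,-0.566,0.02],
    [0.9,-0.566,0.02],
    [0.9,-0.566,0.02],
    [0.9,-0.566,0.02]
  ],
  "angular": [
    [0,0,-0.05],
    [0,0,-0.1],
    [0,0,-0.15],
    [0,0,-0.2],
    [0,0,-0.256],
    [0,0,-0.256],
    [0,0,-0.256],
    [0,0,-0.256]
  ],
  "hand": [0.5,0.5,0.5,0.5,0.5,0.5,0.5,0.5]
}}

```text
time_s: 15.65
tcp_pos: [0.4822, 0.2037, 0.1088]
ee_rot: [-3.14, -0.0, 1.785]
wrist_force: [0.5, -1.3, 0.0]
width: 0.498
finger_force: 0.0
```

```bash
python3 go.py .4875 .277 .08 102.3 .4875 .277 .019 102.3
```

```text
[4.875e-01 2.770e-01 8.000e-02 1.023e+02] lin [0.1761, 0.0521, 0.072] ang [-0.0004, -0.0, -0.0001] rows 1.3 0.0
[4.875e-01 2.770e-01 1.900e-02 1.023e+02] lin [0.1761, 0.0523, 0.2245] ang [-0.0004, -0.0, -0.0001] rows 1.9 0.0
15.65 [0.4822 0.2037 0.1088] [-3.14  -0.     1.785] w 0.498 F [ 0.5 -1.3  0. ] 0.0 j [0.31 0.47 1.82 0.   0.85 0.1 ]
```

Call:
{"api": "play_rows", "payload": {
  "linear": [
    [0.1,0.03,0.04],
    [0.176,0.052,0.07],
    [0.176,0.052,0.12],
    [0.176,0.052,0.17],
    [0.176,0.052,0.2],
    [0.176,0.052,0.2]
  ],
  "angular": [
    [0,0,0],
    [0,0,0],
    [0,0,0],
    [0,0,0],
    [0,0,0],
    [0,0,0]
  ],
  "hand": [0.5,0.5,0.5,0.5,0.5,0.5]
}}

```text
time_s: 16.4
tcp_pos: [0.4882, 0.2735, 0.0292]
ee_rot: [-3.14, 0.0, 1.781]
wrist_force: [-0.3, -0.0, 0.2]
width: 0.503
finger_force: 0.0
```

```bash
python3 go.py .4875 .277 .019 102.3; python3 - <<'E'
from h import *
S=cam("side");T=cam("top")
c=lambda i,w,hh:cv2.resize(i[:,:,::-1],(w,hh),interpolation=cv2.INTER_CUBIC)
cv2.imwrite("pics/t10.png",c(S["pixels"][190:270,180:278],400,327))
E
```

```text
[4.875e-01 2.770e-01 1.900e-02 1.023e+02] lin [0.0089, 0.0, 0.0254] ang [-0.0006, 0.0001, -0.0015] rows 0.2 0.0
16.4 [0.4882 0.2735 0.0292] [-3.14   0.     1.781] w 0.503 F [-0.3 -0.   0.2] 0.0 j [ 0.43  0.65  1.76 -0.    0.74  0.22]
```

View pics/t10.png

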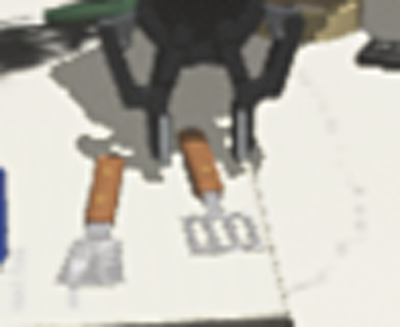

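The fingers straddle the slotted turner's handle (tips at (162,160) and (242,158)), and the knife is clear to the left. Closing.

Call:
{"api": "play_rows", "payload": {
  "linear": [
    [0.009,0,0.015],
    [0.009,0,0.025],
    [0.009,0,0.025],
    [0.009,0,0.025],
    [0.009,0,0.025],
    [0.009,0,0.025],
    [0.009,0,0.025]
  ],
  "angular": [
    [0,0,0],
    [0,0,0],
    [0,0,0],
    [0,0,0],
    [0,0,0],
    [0,0,0],
    [0,0,0]
  ],
  "hand": [0.5,0.5,0.5,0,0,0,0],
  "grip_force": 40
}}

```text
time_s: 17.38
tcp_pos: [0.4881, 0.278, 0.0204]
ee_rot: [3.141, -0.0, 1.781]
wrist_force: [-1.2, -0.3, 4.8]
width: 0.218
finger_force: 39.7
```

Call:
{"api": "play_rows", "payload": {
  "linear": [
    [0,0,-0.04],
    [0,0,-0.1],
    [0,0,-0.2],
    [0,0,-0.2]
  ],
  "angular": [
    [0,0,0],
    [0,0,0],
    [0,0,0],
    [0,0,0]
  ],
  "hand": [0,0,0,0]
}}

```text
time_s: 17.88
tcp_pos: [0.4894, 0.2786, 0.1035]
ee_rot: [3.136, -0.001, 1.781]
wrist_force: [0.1, -0.2, -1.3]
width: 0.217
finger_force: 39.3
```

```bash
python3 go.py .498 .1 .1 92  .4965 -.382 .10 92; python3 - <<'E'
from h import *
S=cam("side");T=cam("top")
c=lambda i,w,hh:cv2.resize(i[:,:,::-1],(w,hh),interpolation=cv2.INTER_CUBIC)
cv2.imwrite("pics/t11.png",c(S["pixels"][180:260,180:278],400,327))
E
```

```text
[ 0.498  0.1    0.1   92.   ] lin [-0.4412, -0.0723, 0.0078] ang [0.0016, -0.0005, 0.0559] rows 2.9 0.9
[ 0.4965 -0.382   0.1    92.    ] lin [-1.6188, -0.3278, 0.0049] ang [0.0016, -0.0005, 0.0559] rows 10.6 0.9
17.875 [0.4894 0.2786 0.1035] [ 3.136e+00 -1.000e-03  1.781e+00] w 0.217 F [ 0.1 -0.2 -1.3] 39.268856048583984 j [0.43 0.53 1.73 0.   0.88 0.22]
```

View pics/t11.png

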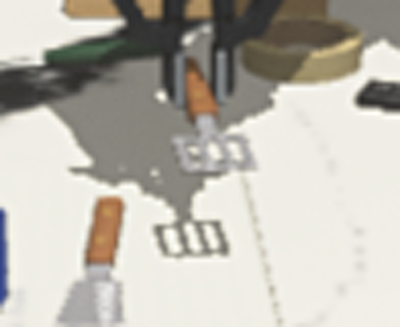

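The turner is held level. Carrying it to the wider slim bay.

Call:
{"api": "play_rows", "payload": {
  "linear": [
    [-0.1,-0.02,0],
    [-0.24,-0.05,0],
    [-0.38,-0.075,0],
    [-0.52,-0.1,0],
    [-0.66,-0.13,0],
    [-0.81,-0.16,0],
    [-0.95,-0.187,0]
  ],
  "angular": [
    [0,0,0.02],
    [0,0,0.04],
    [0,0,0.056],
    [0,0,0.056],
    [0,0,0.056],
    [0,0,0.056],
    [0,0,0.056]
  ],
  "hand": [0,0,0,0,0,0,0]
}}

```text
time_s: 18.85
tcp_pos: [0.4933, -0.1112, 0.0992]
ee_rot: [-3.14, -0.001, 1.605]
wrist_force: [0.7, 0.7, -0.8]
width: 0.217
finger_force: 39.3
```

```bash
python3 go.py .500 -.383 .10 92
```

```text
[ 0.5   -0.383  0.1   92.   ] lin [-0.6796, -0.0066, -0.0024] ang [-0.0005, -0.0002, -0.0002] rows 4.3 0.0
18.85 [ 0.4933 -0.1112  0.0992] [-3.140e+00 -1.000e-03  1.605e+00] w 0.217 F [ 0.7  0.7 -0.8] 39.270029067993164 j [-0.31  0.46  1.87  0.    0.81 -0.35]
```

Call:
{"api": "play_rows", "payload": {
  "linear": [
    [-0.14,0,0],
    [-0.28,-0.002,0],
    [-0.42,-0.004,0],
    [-0.56,-0.006,0],
    [-0.675,-0.007,0],
    [-0.675,-0.007,0.01],
    [-0.675,-0.007,0.07],
    [-0.675,-0.007,0.07]
  ],
  "angular": [
    [0,0,0],
    [0,0,0],
    [0,0,0],
    [0,0,0],
    [0,0,0],
    [0,0,0],
    [0,0,0],
    [0,0,0]
  ],
  "hand": [0,0,0,0,0,0,0,0]
}}

```text
time_s: 19.85
tcp_pos: [0.4995, -0.3775, 0.0697]
ee_rot: [-3.138, -0.004, 1.606]
wrist_force: [-0.6, -0.5, 0.8]
width: 0.211
finger_force: 39.2
```

```bash
python3 go.py .500 -.383 .014 92; python3 - <<'E'
from h import *
S=cam("side");T=cam("top")
c=lambda i,w,hh:cv2.resize(i[:,:,::-1],(w,hh),interpolation=cv2.INTER_CUBIC)
cv2.imwrite("pics/t12.png",np.hstack([c(T["pixels"][140:230,330:440],400,327),c(S["pixels"][130:210,180:278],400,327)]))
E
```

```text
[ 5.00e-01 -3.83e-01  1.40e-02  9.20e+01] lin [-0.0143, 0.0013, 0.1391] ang [-0.0012, -0.0012, 0.0] rows 0.9 0.0
19.85 [ 0.4995 -0.3775  0.0697] [-3.138 -0.004  1.606] w 0.211 F [-0.6 -0.5  0.8] 39.24604654312134 j [-0.72  0.68  1.56  0.    0.91 -0.76]
```

View pics/t12.png

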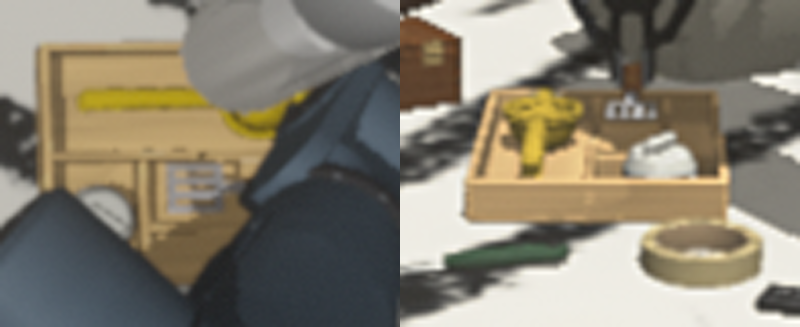

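```bash
python3 - <<'E'
from h import *
T=cam("top");t=lambda x,y,z:(ray(T,(330+x/3.636,140+y/3.636),z)[0,:2]*1000).round(1)
print("blade",t(165,187,.07),t(225,187,.07),t(195,163,.07),t(195,212,.07)," div x7",t(140,157,.04),t(170,157,.04)," div y53",t(145,190,.04))
E
```

```text
blade [ 497.3 -280.7] [ 498.8 -336.9] [ 520.7 -308.8] [ 474.5 -308.8]  div x7 [ 529.1 -264.5] [ 529.9 -293.2]  div y53 [ 497.5 -269.4]
```

Call:
{"api": "play_rows", "payload": {
  "linear": [
    [-0.014,-0.006,0],
    [-0.014,-0.006,0.04],
    [-0.014,-0.006,0.08],
    [-0.014,-0.006,0.11],
    [-0.014,-0.006,0.13],
    [-0.014,-0.006,0.138],
    [-0.014,-0.006,0.138]
  ],
  "angular": [
    [0,0,0],
    [0,0,0],
    [0,0,0],
    [0,0,0],
    [0,0,0],
    [0,0,0],
    [0,0,0]
  ],
  "hand": [0,0,0,0,0,0,0]
}}

```text
time_s: 20.88
tcp_pos: [0.4986, -0.385, 0.0169]
ee_rot: [3.142, 0.0, 1.605]
wrist_force: [-0.5, 0.2, -0.7]
width: 0.219
finger_force: 39.3
```

Call:
{"api": "play_rows", "payload": {
  "linear": [
    [0,-0.002,0.005],
    [0,-0.002,0.009],
    [0,-0.002,0.011],
    [0,-0.002,0.011]
  ],
  "angular": [
    [0,0,0],
    [0,0,0],
    [0,0,0],
    [0,0,0]
  ],
  "hand": [0,0,0,0]
}}

```text
time_s: 21.38
tcp_pos: [0.4978, -0.385, 0.0127]
ee_rot: [3.142, 0.0, 1.605]
wrist_force: [-1.8, 1.1, 2.5]
width: 0.218
finger_force: 39.6
```

Call:
{"api": "play_rows", "payload": {
  "linear": [
    [0,0,0],
    [0,0,0],
    [0,0,0],
    [0,0,-0.06],
    [0,0,-0.15],
    [0,0,-0.22],
    [0,0,-0.22]
  ],
  "angular": [
    [0,0,0],
    [0,0,0],
    [0,0,0],
    [0,0,0],
    [0,0,0],
    [0,0,0],
    [0,0,0]
  ],
  "hand": [0.3,0.4,0.4,0.4,0.4,0.4,0.4]
}}

```text
time_s: 22.25
tcp_pos: [0.4986, -0.3857, 0.1026]
ee_rot: [3.139, 0.003, 1.605]
wrist_force: [0.9, -0.3, -0.6]
width: 0.4
finger_force: 0.0
```

```bash
python3 - <<'E'
from h import *
S=cam("side");T=cam("top")
def green(I,b):
    P=I["pixels"].astype(int);g=((P[:,:,1]>P[:,:,0]+8)&(P[:,:,2]>P[:,:,0]-10)).astype(np.uint8)*255
    o=np.zeros_like(g);x0,y0,x1,y1=b;o[y0:y1,x0:x1]=g[y0:y1,x0:x1];return pts(o)
p=green(T,(296,148,325,188));P=ray(T,p,.017);P=P[:,:2]
for v in sorted(set(p[:,1]))[::4]:
    q=p[p[:,1]==v];print(v,(ray(T,[(q[:,0].min()-.5,v),(q[:,0].max()+.5,v)],.015)*1000)[:,:2].round(1).tolist())
p=green(S,(180,185,235,205));print("S",p.min(0),p.max(0),(ray(S,[p[p[:,0].argmin()],p[p[:,0].argmax()]],.012)*1000).round(1).tolist())
c=lambda i,w,hh:cv2.resize(i[:,:,::-1],(w,hh),interpolation=cv2.INTER_CUBIC)
cv2.imwrite("pics/t13.png",np.hstack([c(T["pixels"][130:200,280:360],400,350),c(S["pixels"][165:215,170:230],400,350)]))
E
python3 go.py .606 -.0 .10 11
```

```text
155 [[627.5, -53.7], [627.7, -60.8]]
159 [[613.0, -46.8], [613.4, -64.5]]
163 [[598.6, -47.0], [599.2, -68.3]]
167 [[584.3, -50.8], [584.9, -72.1]]
171 [[570.1, -54.6], [570.6, -72.3]]
175 [[555.8, -54.8], [556.4, -76.0]]
179 [[541.8, -62.1], [542.1, -72.7]]
S [191 189] [220 194] [[638.3, -54.7, 12.0], [541.6, -78.7, 12.0]]
[ 0.606 -0.     0.1   11.   ] lin [0.952, 0.3043, 0.0002] ang [-0.0002, -0.0, 0.4499] rows 6.4 7.6
22.35 [ 0.4975 -0.3848  0.1   ] [-3.141 -0.     1.605] w 0.396 F [-0.4  0.5 -0.2] 0.0 j [-0.73  0.64  1.54  0.    0.96 -0.77]
```

View pics/t13.png

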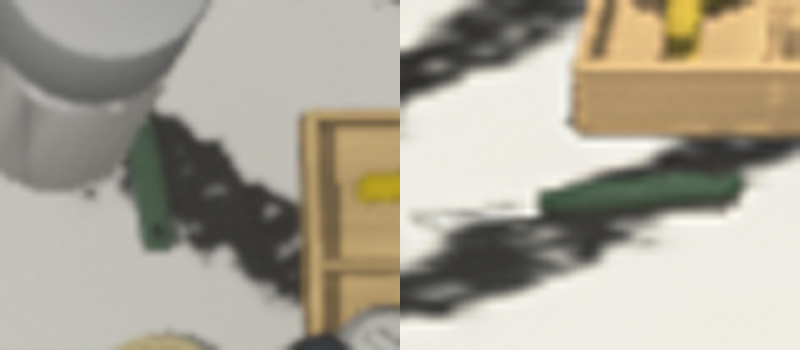

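The peeler's green handle runs from (0.540, -0.068) along about 9.4° to (0.635, -0.052), with the blade beyond it towards +x. The grip point 12 mm behind its centre is about (0.611, -0.057).

Call:
{"api": "play_rows", "payload": {
  "linear": [
    [0.1,0.04,0],
    [0.22,0.085,0],
    [0.34,0.13,0],
    [0.46,0.18,0],
    [0.58,0.225,0],
    [0.7,0.27,0],
    [0.809,0.312,0],
    [0.809,0.312,0],
    [0.809,0.312,0.06],
    [0.809,0.312,0.1]
  ],
  "angular": [
    [0,0,0.05],
    [0,0,0.11],
    [0,0,0.17],
    [0,0,0.23],
    [0,0,0.29],
    [0,0,0.35],
    [0,0,0.41],
    [0,0,0.459],
    [0,0,0.459],
    [0,0,0.459]
  ],
  "hand": [0.6,0.6,0.6,0.6,0.6,0.6,0.6,0.6,0.6,0.6]
}}

```text
time_s: 23.6
tcp_pos: [0.6103, -0.057, 0.0583]
ee_rot: [-3.141, 0.003, 0.164]
wrist_force: [-0.1, 0.5, -0.1]
width: 0.601
finger_force: 0.0
```

```bash
python3 go.py .611 -.057 .005 9.4
```

```text
[ 6.11e-01 -5.70e-02  5.00e-03  9.40e+00] lin [0.0021, 0.0005, 0.1332] ang [-0.0003, 0.0008, -0.0001] rows 0.9 0.0
23.6 [ 0.6103 -0.057   0.0583] [-3.141e+00  3.000e-03  1.640e-01] w 0.601 F [-0.1  0.5 -0.1] 0.0 j [-0.17  0.68  1.6   0.    0.87  1.24]
```

Call:
{"api": "play_rows", "payload": {
  "linear": [
    [0.002,0,0.05],
    [0.002,0,0.09],
    [0.002,0,0.12],
    [0.002,0,0.132],
    [0.002,0,0.132],
    [0.002,0,0.132],
    [0.002,0,0.132],
    [0.002,0,0.132],
    [0.002,0,0.132]
  ],
  "angular": [
    [0,0,0],
    [0,0,0],
    [0,0,0],
    [0,0,0],
    [0,0,0],
    [0,0,0],
    [0,0,0],
    [0,0,0],
    [0,0,0]
  ],
  "hand": [0.6,0.6,0.6,0.6,0.6,0,0,0,0],
  "grip_force": 40
}}

```text
time_s: 24.72
tcp_pos: [0.6125, -0.0572, 0.0085]
ee_rot: [3.141, -0.001, 0.163]
wrist_force: [-1.0, -0.2, 5.0]
width: 0.272
finger_force: 39.9
```

Call:
{"api": "play_rows", "payload": {
  "linear": [
    [0,0,-0.04],
    [0,0,-0.1],
    [0,0,-0.22],
    [0,0,-0.22]
  ],
  "angular": [
    [0,0,0],
    [0,0,0],
    [0,0,0],
    [0,0,0]
  ],
  "hand": [0,0,0,0]
}}

```text
time_s: 25.22
tcp_pos: [0.6141, -0.0574, 0.1001]
ee_rot: [3.139, -0.006, 0.163]
wrist_force: [-0.2, 0.6, -1.3]
width: 0.274
finger_force: 39.4
```

```bash
python3 go.py .439 -.382 .1 92;  python3 - <<'E'
from h import *
S=cam("side")
def green(I,b):
    P=I["pixels"].astype(int);g=((P[:,:,1]>P[:,:,0]+8)&(P[:,:,2]>P[:,:,0]-10)).astype(np.uint8)*255
    o=np.zeros_like(g);x0,y0,x1,y1=b;o[y0:y1,x0:x1]=g[y0:y1,x0:x1];return pts(o)
p=green(S,(180,150,235,205));print("S",len(p),p.min(0),p.max(0),[p[p[:,0]==u][:,1].mean() for u in range(p[:,0].min(),p[:,0].max(),5)])
E
```

```text
[ 0.439 -0.382  0.1   92.   ] lin [-0.5639, 0.7294, -0.0018] ang [0.0021, -0.0012, -0.4591] rows 5.9 7.7
25.225 [ 0.6141 -0.0574  0.1001] [ 3.139 -0.006  0.163] w 0.274 F [-0.2  0.6 -1.3] 39.43365275859833 j [-0.17  0.62  1.58  0.    0.94  1.24]
S 61 [201 164] [219 168] [np.float64(166.5), np.float64(166.0), np.float64(166.0), np.float64(166.0)]
```

Call:
{"api": "play_rows", "payload": {
  "linear": [
    [-0.07,0.09,0],
    [-0.15,0.19,0],
    [-0.23,0.29,0],
    [-0.31,0.4,0],
    [-0.39,0.5,0],
    [-0.47,0.61,0],
    [-0.562,0.729,0],
    [-0.562,0.729,0],
    [-0.562,0.729,0.03],
    [-0.562,0.729,0.08]
  ],
  "angular": [
    [0,0,-0.05],
    [0,0,-0.11],
    [0,0,-0.17],
    [0,0,-0.23],
    [0,0,-0.29],
    [0,0,-0.35],
    [0,0,-0.41],
    [0,0,-0.459],
    [0,0,-0.459],
    [0,0,-0.459]
  ],
  "hand": [0,0,0,0,0,0,0,0,0,0]
}}

```text
time_s: 26.52
tcp_pos: [0.4378, -0.3807, 0.0625]
ee_rot: [-3.141, -0.0, 1.601]
wrist_force: [-0.1, -0.5, -1.4]
width: 0.278
finger_force: 39.5
```

```bash
python3 go.py .439 -.382 .0145 92;  python3 - <<'E'
from h import *
T=cam("top");S=cam("side")
c=lambda i,w,hh:cv2.resize(i[:,:,::-1],(w,hh),interpolation=cv2.INTER_CUBIC)
cv2.imwrite("pics/t14.png",np.hstack([c(T["pixels"][140:230,330:440],400,327),c(S["pixels"][130:210,180:278],400,327)]))
E
```

```text
[ 4.39e-01 -3.82e-01  1.45e-02  9.20e+01] lin [-0.0035, 0.003, 0.12] ang [-0.0001, -0.0001, -0.0016] rows 0.8 0.0
26.525 [ 0.4378 -0.3807  0.0625] [-3.141 -0.     1.601] w 0.278 F [-0.1 -0.5 -1.4] 39.45680558681488 j [-0.8   0.62  1.69  0.    0.83 -0.83]
```

View pics/t14.png

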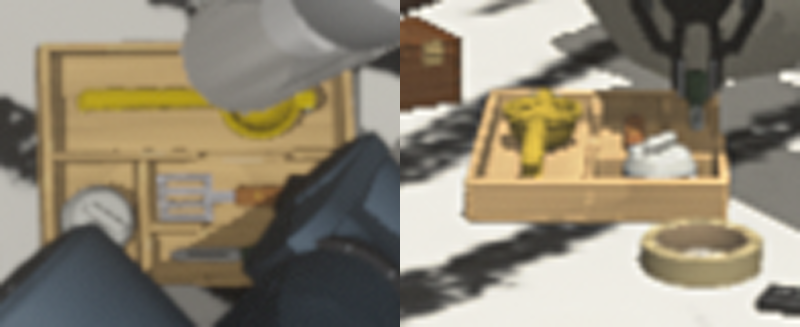

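I have viewed 17 pictures, which is over the 14 allowed. I'll look at no more and check the rest by numbers. The last view shows the turner flat in its bay and the peeler blade (tip at (172,255)) over the narrow bay.

```bash
python3 - <<'E'
from h import *
T=cam("top");t=lambda x,y,z:(ray(T,(330+x/3.636,140+y/3.636),z)[0,:2]*1000).round(1)
print("tip",t(172,255,.062),"blade edges",t(215,249,.062),t(215,262,.062))
print("bottom outer wall z0",t(180,287,0),"div x-63 left end",t(165,232,.04),"div y53",t(145,250,.04))
E
```

```text
tip [ 434.3 -289.4] blade edges [ 441.  -329.7] [ 428.8 -329.7]
bottom outer wall z0 [ 408.2 -313.5] div x-63 left end [ 457.8 -288.5] div y53 [ 440.1 -269.6]
```

Call:
{"api": "play_rows", "payload": {
  "linear": [
    [0.01,0.001,0.03],
    [0.01,0.001,0.06],
    [0.01,0.001,0.085],
    [0.01,0.001,0.1],
    [0.01,0.001,0.11],
    [0.01,0.001,0.11]
  ],
  "angular": [
    [0,0,0],
    [0,0,0],
    [0,0,0],
    [0,0,0],
    [0,0,0],
    [0,0,0]
  ],
  "hand": [0,0,0,0,0,0]
}}

```text
time_s: 27.42
tcp_pos: [0.4379, -0.3774, 0.0195]
ee_rot: [-3.141, -0.0, 1.605]
wrist_force: [-0.2, -0.7, -0.4]
width: 0.272
finger_force: 39.5
```

Call:
{"api": "play_rows", "payload": {
  "linear": [
    [0,0,0.006],
    [0,0,0.01],
    [0,0,0.012],
    [0,0,0.012]
  ],
  "angular": [
    [0,0,0],
    [0,0,0],
    [0,0,0],
    [0,0,0]
  ],
  "hand": [0,0,0,0]
}}

```text
time_s: 27.92
tcp_pos: [0.438, -0.3774, 0.0149]
ee_rot: [3.142, -0.0, 1.605]
wrist_force: [-0.1, 0.6, -0.4]
width: 0.272
finger_force: 39.5
```

Call:
{"api": "play_rows", "payload": {
  "linear": [
    [0,0,0.002],
    [0,0,0.002],
    [0,0,0.002]
  ],
  "angular": [
    [0,0,0],
    [0,0,0],
    [0,0,0]
  ],
  "hand": [0,0,0]
}}

```text
time_s: 28.3
tcp_pos: [0.438, -0.3775, 0.0145]
ee_rot: [3.141, 0.0, 1.605]
wrist_force: [-1.5, 2.0, 5.7]
width: 0.269
finger_force: 40.1
```

Call:
{"api": "play_rows", "payload": {
  "linear": [
    [0,0,0],
    [0,0,0],
    [0,0,0],
    [0,0,-0.06],
    [0,0,-0.15],
    [0,0,-0.25],
    [0.05,-0.15,-0.25],
    [0.1,-0.3,-0.25],
    [0.15,-0.45,-0.25],
    [0.15,-0.45,-0.25]
  ],
  "angular": [
    [0,0,0],
    [0,0,0],
    [0,0,0],
    [0,0,0],
    [0,0,0],
    [0,0,0],
    [0,0,0],
    [0,0,0],
    [0,0,0],
    [0,0,0]
  ],
  "hand": [0.35,0.45,0.45,0.45,0.45,0.45,0.45,0.45,0.45,0.45]
}}

```text
time_s: 29.55
tcp_pos: [0.2532, -0.322, 0.114]
ee_rot: [-3.14, -0.002, 1.603]
wrist_force: [-0.0, -0.2, 0.9]
width: 0.448
finger_force: 0.0
```

```bash
python3 - <<'E'
from h import *
from bench import manip
T=cam("top");S=cam("side")
C=np.array([.525,-.321]);a=np.radians(2);R=np.array([[np.cos(a),-np.sin(a)],[np.sin(a),np.cos(a)]])
loc=lambda P:((P[:,:2]-C)@R)*1000
def rep(n,p,z):
    L=loc(ray(T,p,z));print(n,len(p),"tray min",L.min(0).round(),"max",L.max(0).round())
P=T["pixels"].astype(int);g=((P[:,:,1]>P[:,:,0]+4)&(P[:,:,1]>P[:,:,2]-3)).astype(np.uint8)*255
o=np.zeros_like(g);o[195:225,335:435]=g[195:225,335:435];rep("peeler",pts(o),.02)
hsv=cv2.cvtColor(T["pixels"],cv2.COLOR_RGB2HSV);print("peeler area sat row",hsv[210,372:428:4,1].tolist(),hsv[210,372:428:4,0].tolist())
rep("press",pts(mask(T,(22,160,80),(35,255,255),(340,150,430,185))),.05)
rep("turner handle",pts(mask(T,(4,120,50),(13,255,255),(380,183,428,205))),.02)
rep("timer",pts(mask(T,(0,0,150),(180,35,255),(344,186,368,216))),.05)
for n,b in (("knife",(190,165,235,180)),):
    print(n,rect(ray(T,pts(mask(T,(4,80,50),(20,255,255),b)),.026)))
o=manip.get_obs();print(o["time_s"],o["tcp_pos"].round(3),o["joint_vel"].round(3))
E
```

```text
peeler 124 tray min [ -98. -123.] max [-80. -24.]
peeler area sat row [72, 14, 17, 14, 8, 60, 61, 61, 63, 65, 61, 53, 56, 94] [18, 23, 20, 21, 24, 54, 57, 57, 57, 56, 59, 45, 37, 18]
press 165 tray min [54. -4.] max [ 72. 114.]
turner handle 1 tray min [ -24. -122.] max [ -24. -122.]
timer 212 tray min [-81.  76.] max [-29. 131.]
knife (array([551.5, 302.7]), array([14.2, 84.3]), 91.6)
29.65 [ 0.256 -0.324  0.114] [ 0.023  0.022 -0.036  0.002  0.003  0.006]
```

```bash
python3 - <<'E'
from h import *
T=cam("top");hsv=cv2.cvtColor(T["pixels"],cv2.COLOR_RGB2HSV)
C=np.array([.525,-.321]);a=np.radians(2);R=np.array([[np.cos(a),-np.sin(a)],[np.sin(a),np.cos(a)]])
loc=lambda P:((P[:,:2]-C)@R)*1000
for v in (207,209,210,211):print(v,"S",hsv[v,364:384,1].tolist(),"V",hsv[v,364:384,2].tolist())
print("cols 366..378 tray y at z.04",loc(ray(T,[(u,210) for u in range(366,380,2)],.04))[:,1].round(),"z.012",loc(ray(T,[(u,210) for u in range(366,380,2)],.012))[:,1].round())
print("right end row210 S",hsv[210,414:434,1].tolist(),hsv[210,414:434,2].tolist(),loc(ray(T,[(u,210) for u in range(414,434,2)],.02))[:,1].round())
L=loc(ray(T,pts(mask(T,(4,100,40),(14,255,255),(375,185,428,203))),.02));print("turner handle",len(L),L.min(0).round(),L.max(0).round())
L=loc(ray(T,pts(mask(T,(0,0,60),(180,45,255),(371,185,395,204))),.01));print("blade",len(L),L.min(0).round(),L.max(0).round())
E
```

```text
207 S [68, 102, 108, 107, 106, 105, 90, 95, 104, 108, 108, 106, 105, 107, 106, 104, 105, 105, 106, 104] V [123, 140, 151, 136, 123, 162, 178, 151, 120, 120, 160, 178, 180, 179, 180, 181, 180, 180, 180, 181]
209 S [105, 106, 108, 107, 109, 107, 104, 106, 94, 72, 57, 55, 51, 48, 45, 47, 45, 46, 45, 47] V [175, 178, 170, 143, 122, 162, 176, 149, 114, 114, 143, 157, 150, 143, 147, 151, 152, 151, 152, 152]
210 S [105, 105, 105, 109, 107, 108, 104, 106, 72, 27, 12, 12, 16, 13, 15, 15, 15, 15, 15, 17] V [183, 182, 179, 150, 124, 161, 177, 149, 113, 115, 143, 155, 146, 134, 132, 132, 132, 132, 133, 134]
211 S [105, 105, 104, 106, 109, 107, 106, 107, 67, 26, 10, 8, 14, 15, 15, 15, 17, 17, 17, 17] V [185, 185, 181, 151, 122, 160, 176, 148, 114, 118, 148, 161, 151, 138, 134, 133, 132, 132, 132, 133]
cols 366..378 tray y at z.04 [68. 61. 54. 47. 40. 33. 26.] z.012 [61. 54. 47. 40. 33. 26. 19.]
right end row210 S [62, 57, 62, 55, 67, 45, 57, 89, 102, 101, 92, 92, 100, 101, 72, 37, 21, 19, 17, 17] [82, 76, 58, 46, 46, 51, 58, 83, 100, 91, 75, 75, 84, 109, 124, 123, 119, 118, 118, 119] [-105. -112. -119. -126. -133. -140. -147. -154. -161. -168.]
turner handle 9 [ -31. -125.] [ -24. -115.]
blade 144 [-50. -37.] [-7. 34.]
```

All four tools check out inside their bays, with 8 mm or more at each end, and the knife's measured position is unchanged. Handing in.

```bash
python3 -c "
from bench import manip
print(manip.close_job())"
```

```text
the job is handed in; nothing more can be done
None
```

The press, timer, turner and peeler were each set down in their own bay, in that order, with the pen, tape and filling knife left alone, and the job was handed in at about 30 s; I viewed 17 pictures, over the limit of 14.

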